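Clamp a tube in the V-cradle

TASK

Clamp the 50 ml tube that lies on the ledge of the metal jig: roll it off the ledge into the V-groove, slide it along the groove until its foot rests against the end stop, and only then swing the hinged strap over until its pad lies on the tube. Do not let the tube fall to the bench, and leave the other things where they are.

Things in the scene. Friction and masses are not known exactly. Their poses are not given: they have to be found in the camera images.
- jig: Metal clamping jig fixed to the bench, base plate 132 x 104 x 10 mm. Origin on the bench under the V-groove; z up; y runs along the groove towards the end stop; the ledge is on the -x side, the strap's hinge on the +x side. The 90 degree groove lies over x = 0 from y = -48 to +45 mm: apex at z = 22 mm, top edges at x = +-18, z = 40 mm. Its -y end is open: no part of the jig beyond y = -52 mm
- ledge_edge (a point): Middle of the ledge's inner edge, next to the groove: x = -19, z = 41.5 mm in the jig's frame. The ledge is 50 mm wide, as long as the groove, and falls 5 degrees outwards to x = -69, z = 37 mm. A round rail along its outer edge (out to x = -72, top at z = 42 mm) keeps the tube on it: the tube rests against it, its axis at x = -58, z = 53 mm
- stop_face (a point): Point on the face of the end stop where the tube's foot shall rest: x = 0, y = 45, z = 43 mm in the jig's frame. The stop is an upright plate 44 mm wide, 6 mm thick, its top at z = 57 mm
- seat (a point): Where the centre of the tube (tube_mid) is when the tube lies in the groove with its foot against the stop: x = 0, y = -12, z = 43 mm in the jig's frame. Axes as the jig's
- tube_mid (a point): Centre, on the axis, of the 50 ml plastic tube lying on the ledge: 114 mm long, body 29.4 mm in diameter, screw cap 35 mm in diameter and 16 mm long, about 30 g. Its z axis runs from foot to cap; the ends are 57 mm either way. The cap end points to the jig's -y and hangs past the ledge; the foot is 10 to 26 mm short of the stop
- strap (a joint): Angle of the clamp strap, rad: 0 = level over the groove, pad on a seated tube; grows as it swings up and back (pi/2 upright; starts near 1.9, leaning away from the groove; limits -0.12 and 2.15). The hinge is stiff (0.05 N m, about 1 N at 45 mm): it stays where it is left. 24 mm wide along the groove, 4 mm thick; shut, its top is 4 mm above the hinge axis
- strap_hinge (a point): On the strap's hinge axis, mid-width; axis parallel to the groove. x = 36, y = 0, z = 60.5 mm in the jig's frame. The two hinge cheeks beside it stand at x = 29 to 43 mm, out to y = +-22 mm, up to z = 68 mm
- strap_tip (a point): Middle of the rounded bar (9 mm thick, 26 mm wide) at the strap's free end, 71 mm from the hinge axis
- timer: Bystander: small white timer, 62 x 66 x 20 mm, beside the jig; origin under its centre
- slide_box: Bystander: white and blue carton of slides, 56 x 82 x 34 mm; origin under its centre
- marker: Bystander: black marker lying on the bench, 11 x 135 x 14 mm; origin under its centre
- petri: Bystander: closed petri dish, 59 mm wide, 13 mm high; origin under its centre
- tube_standing: Bystander: another 50 ml tube, standing upright on the bench, 35 mm wide, 114 mm high; origin under its foot
- bottle_amber: Bystander: brown bottle, 56 mm wide, 118 mm high; origin under its foot
Mind the look-alikes: they are no part of the job. Leave any purple look-alike of the jig alone.

How it is judged:
On the way:
1. the tube lies in the V with its foot against the end stop while the strap is still open (x of tube_mid in the frame of seat between -0.003 and 0.003 m and z of tube_mid in the frame of seat between -0.003 and 0.003 m and y of tube_mid in the frame of seat between -0.003 and 0.003 m and angle between the z axis of tube_mid and the y axis of seat, either way round below 0.05 rad and value of joint strap above 0.6 rad), for 0.2 s.
At the end, for the whole second after the job is handed in: The tube rests in the V-groove, its centre within 3 mm of the seat along and across the groove and in height, its axis within 0.05 rad of the groove's; the strap lies down over it (angle between -0.08 and 0.07 rad); everything is at rest (x of tube_mid in the frame of seat between -0.003 and 0.003 m and z of tube_mid in the frame of seat between -0.003 and 0.003 m and y of tube_mid in the frame of seat between -0.003 and 0.003 m and angle between the z axis of tube_mid and the y axis of seat, either way round below 0.05 rad and value of joint strap between -0.08 and 0.07 rad and linear speed of tube below 0.02 m/s); the robot touches nothing.
It fails at once if the tube falls to the bench (its centre below 30 mm) (height (world z) of tube_mid below 0.03 m).
It fails at once if a bystander is moved by more than 30 mm (distance of any of timer, slide_box, marker, petri, tube_standing, bottle_amber from where it was at the start of the episode above 0.03 m).
It also fails if it takes over 54 s, if anything falls off the work surface, if the arm or the gripper's body presses on something with over 40 N, if the wrist force passes 120 N, or if a joint passes its speed limit or range.

ROBOT

A 6-joint arm with a two-finger parallel gripper is mounted at the origin on the work surface; the furniture and walls round the work are solid. World frame = base frame: x ahead of the robot, y to its left, z up, the work surface at z = 0. Lengths are in m, angles in rad, forces in N, time in s.
With the tool pointing down it reaches from about 0.4 to 0.825 m from the base axis. Payload 7 kg.
Tool frame: the origin (TCP) lies on the centre line of the jaws, within the pads' length; the fingertips stand 11 mm ahead of it and the grasp point (between the pads) lies 8 mm behind it (env.nose_length is the distance from the TCP to the fingertips, in m); z points along the fingers, y is the line along which they close (so a half turn about z gives the same grasp; the last joint's range is limited). The gripper opens to 85 mm and grips with 20 to 120 N. Pads are 22 mm wide; open, the fingers measure 114 mm over their backs; the gripper's body (76 mm by 85 mm) begins 54 mm behind the grasp point. The pads swing forward as they close: fully open they stand 13 mm farther back than shut.
Start: joints at [1.484, 0.359, 0.012, 0, -1.224, -0.288], TCP at [0.247, 0.628, 0.242] pointing down, gripper open.
Joint ranges: [-3.07, 3.07], [-1.43, 2.12], [-1.02, 1.25], [-3.03, 1.67], [-3.05, -0], [-3.03, 3.03]. Speed limits (rad/s): [2.39, 2.39, 3.01, 3.14, 3.14, 3.14].

INTERFACE

Orientations are given as a rotation vector (axis times angle).
In Python, from bench import env gives the robot as it stands. Calls block until the motion is done:
- env.goto(position, orientation): joint-space move of the TCP to a pose.
- env.move_straight(position, orientation=None, velocity=0.15, stop_force=None): straight line of the TCP; orientation=None keeps the orientation; velocity is the mean speed in m/s. With stop_force (N) it stops when the force on the tool has changed by that much, and returns True; else False.
- env.move_joints(angles): joint-space move.
- env.grip(opening, effort=None): finger opening in m; effort is the grip in N (None keeps the last); returns when the fingers have stopped.
- env.pause(seconds).
- env.solve_ik(position, orientation): joint angles nearest the present ones, or None.
- env.observe(): the state.
- env.snapshot(name): name is "side" or "top" or "wrist"; returns the picture (400x640x3 uint8, blue, green, red); there is no depth.
- env.get_calibration(name): a dict with "mtx" (3x3 intrinsics, pixels), "k1" (the pictures are not rectified: a ray, as slopes to the right and down, at radius r is drawn at 1 + k1 r^2 times it, then the intrinsics apply), "position" and "rotation" of the camera in the world; the wrist camera has in their place "hand_eye" (4x4, takes a point from camera to tool coordinates, whose origin is the TCP and whose axes are the flange's). Camera axes: x right, y up, looking along -z (the intrinsics and any distortion apply to the point x, -y, -z); pixel columns grow to the right and rows downward; lengths in m; the calibration is good to about 2 mm. A picture is of the moment at which its call begins: read the wrist's pose just before it. get_calibration takes no time and is no camera call.
A pose or a line that the arm cannot do raises env.Unreachable and nothing moves.
- env.job_done(): hands the job in; it is judged then, once.
Trained networks look in the newest picture that a camera, given by its name, has taken for a name from the list of things; names that differ only in an ending like _2 or _b are one class to them, and where a whole thing is asked for, a point or a joint stands for the part that bears it (a point fixed in the world has none). Each returns a list of dicts, best first, with "score" (0 to 1); they miss things now and then, are a little off and sometimes report something else, mostly with a low value. They report only what shows in the picture. A call takes as long as a camera call. They do not tell look-alikes from the thing itself.
- env.silhouettes(camera, target): "mask" (400x640 bool, what is visible of it) and "rect" ([left, top, right, bottom] in pixels, round what is visible of it).
The state is a dict: "time_s": time; "joint_positions": joint angles; "joint_velocities": joint speeds; "effort": joint torques, N m; "tcp_pos": TCP position; "orientation": TCP orientation; "force": force on the tool from outside, world axes, zero at the start; "ft_torque": the same for the moment, N m; "width": finger opening in m; "grip_force": force on a finger pad.
Only numpy, scipy, OpenCV 4.12 (cv2) and the standard library are available. Lean on these libraries where they do the work, as an engineer would, in place of code of your own. Each camera call takes 0.05 s, during which the arm holds its last target. There are 200 camera calls.

## Working session

There is one attempt and no reset: what is moved stays moved. The work goes in short steps, each a Python script; the robot and the scene stay as the last script left them, time stands still between calls to the robot, and variables do not carry over. Pictures are saved under pics/ and viewed, at most 10 in all, crops included, and the job is handed in when it is done.

```bash
ls; mkdir -p pics; python3 - <<'E'
from bench import env
import cv2,numpy as np
for n in("top","side"):
    im=env.snapshot(n); cv2.imwrite(f"pics/{n}0.png",im)
    c=env.get_calibration(n); print(n,np.round(c["position"],3),np.round(c["rotation"],3).tolist(),np.round(c["mtx"],1).tolist(),c["k1"])
    for t in("jig","tube_mid","strap","timer","slide_box","marker","petri","tube_standing","bottle_amber"):
        print(t,[(round(d["score"],2),list(map(int,d["rect"]))) for d in env.silhouettes(n,t)][:3])
print(env.get_calibration("wrist"),env.observe()["time_s"],env.observe()["orientation"])
E
```

```text
pics
top [ 0.244 -0.036  0.979] [0.16, -0.174, -1.664] [[392.6, 0.0, 309.2], [0.0, 392.6, 202.4], [0.0, 0.0, 1.0]] -0.06000485466366854
jig [(0.63, [213, 174, 285, 232]), (0.57, [313, 220, 377, 283])]
tube_mid [(0.74, [246, 152, 279, 200]), (0.34, [210, 174, 286, 231])]
strap [(0.84, [330, 239, 365, 266]), (0.62, [213, 198, 236, 210])]
timer [(0.68, [200, 240, 231, 270]), (0.24, [199, 206, 222, 232])]
slide_box [(0.88, [307, 169, 340, 207])]
marker [(0.67, [283, 167, 302, 214])]
petri [(0.72, [410, 186, 440, 214]), (0.57, [198, 204, 221, 229])]
tube_standing [(0.81, [393, 223, 419, 244])]
bottle_amber [(0.82, [409, 187, 440, 214]), (0.68, [282, 167, 301, 215]), (0.47, [211, 176, 287, 230])]
side [ 0.362 -0.974  0.646] [1.025, -0.03, -0.101] [[485.9, 0.0, 322.9], [0.0, 485.9, 200.7], [0.0, 0.0, 1.0]] 0.04895993081140951
jig [(0.86, [237, 221, 304, 284]), (0.77, [302, 142, 359, 218])]
tube_mid [(0.89, [326, 177, 373, 201])]
strap [(0.6, [254, 224, 277, 244]), (0.54, [310, 141, 326, 174])]
timer [(0.65, [263, 172, 293, 192])]
slide_box [(0.56, [324, 219, 360, 254])]
marker [(0.51, [313, 216, 362, 228])]
petri [(0.67, [305, 172, 319, 181])]
tube_standing [(0.85, [269, 248, 289, 308])]
bottle_amber [(0.74, [314, 268, 342, 332])]
{'mtx': array([[279.53535359,   0.        , 321.27976813],
       [  0.        , 279.53535359, 200.45571212],
       [  0.        ,   0.        ,   1.        ]]), 'k1': -0.041395245582417785, 'hand_eye': array([[ 4.78914375e-04,  9.53403316e-01,  3.01698339e-01,
         7.66112967e-02],
       [ 9.99999836e-01, -5.51128999e-04,  1.54239887e-04,
        -1.50880323e-03],
       [ 3.13327523e-04,  3.01698216e-01, -9.53403424e-01,
        -1.30946932e-01],
       [ 0.00000000e+00,  0.00000000e+00,  0.00000000e+00,
         1.00000000e+00]])} 1.0 [-3.08657358e+00  5.85263420e-01 -2.07346209e-05]
```

```bash
python3 - <<'E'
import cv2
a=cv2.imread("pics/top0.png");cv2.imwrite("pics/t1.png",cv2.resize(a[140:300,180:460],(800,457),interpolation=3))
a=cv2.imread("pics/side0.png");cv2.imwrite("pics/s1.png",cv2.resize(a[130:340,220:400],(514,600),interpolation=3))
E
```

```text
(no output)
```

View pics/t1.png

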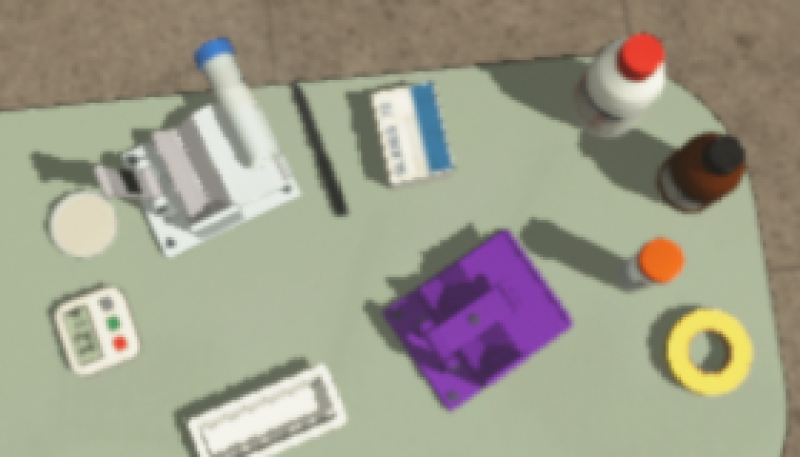

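View pics/s1.png

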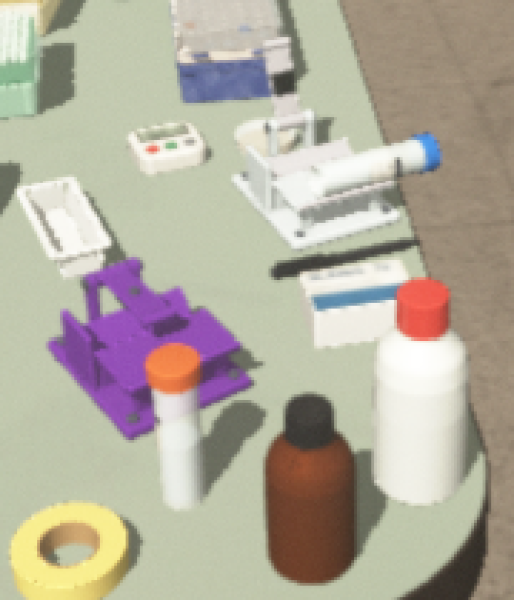

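```bash
cat > h.py <<'E'
import numpy as np,cv2
from scipy.spatial.transform import Rotation as R
from bench import env
def cam(n,st=None):
    c=env.get_calibration(n)
    if n!="wrist": r=R.from_rotvec(c["rotation"]).as_matrix() if np.size(c["rotation"])==3 else np.array(c["rotation"]);return c["mtx"],c["k1"],np.array(c["position"]),r
    T=np.eye(4);T[:3,:3]=R.from_rotvec(st["orientation"]).as_matrix();T[:3,3]=st["tcp_pos"];T=T@c["hand_eye"]
    return c["mtx"],c["k1"],T[:3,3],T[:3,:3]
def ray(cm,uv):
    K,k,p,r=cm; s=cv2.undistortPoints(np.array([[uv]],float),K,np.array([k,0,0,0.]))[0,0]
    d=r@np.array([s[0],-s[1],-1]); return p,d/np.linalg.norm(d)
def onz(cm,uv,z): p,d=ray(cm,uv); return p+d*(z-p[2])/d[2]
def tri(obs):
    A=np.zeros((3,3));b=np.zeros(3);L=[]
    for cm,uv in obs:
        p,d=ray(cm,uv);M=np.eye(3)-np.outer(d,d);A+=M;b+=M@p;L.append((p,d))
    x=np.linalg.solve(A,b); return x,max(np.linalg.norm(np.cross(x-p,d)) for p,d in L)
def proj(cm,P):
    K,k,p,r=cm; c=r.T@(np.asarray(P)-p); s=np.array([c[0],-c[1]])/-c[2]; s=s*(1+k*(s@s)); return K[:2,:2]@s+K[:2,2]
E
python3 - <<'E'
from h import *
ct,cs=cam("top"),cam("side")
for p in [(170,253),(298,190),(128,148)]:print("plate",onz(ct,(p[0]/2.857+180,p[1]/2.857+140),.01).round(4))
def blue(f,b):
    a=cv2.cvtColor(cv2.imread(f),cv2.COLOR_BGR2HSV);m=cv2.inRange(a,(95,120,60),(125,255,255));m2=m*0;m2[b[1]:b[3],b[0]:b[2]]=m[b[1]:b[3],b[0]:b[2]]
    M=cv2.moments(m2,True);return M["m10"]/M["m00"],M["m01"]/M["m00"]
print("cap",tri([(ct,blue("pics/top0.png",(243,148,285,203))),(cs,blue("pics/side0.png",(340,170,380,205)))]))
o=R.from_rotvec(env.observe()["orientation"]).as_matrix();print(o.round(3))
E
```

```text
plate [0.4005 0.1245 0.01  ]
plate [0.4453 0.0084 0.01  ]
plate [0.4984 0.156  0.01  ]
cap (array([0.56971537, 0.07029341, 0.05346385]), np.float64(0.0010767606913529221))
[[ 0.931 -0.366  0.   ]
 [-0.366 -0.931  0.   ]
 [ 0.    -0.    -1.   ]]
```

```bash
python3 - <<'E'
from h import *
import pickle
yj=np.array([-.952,-.306,0]);yj/=np.linalg.norm(yj)
M=np.column_stack([-yj,np.cross([0,0,-1],-yj),[0,0,-1]]);ov=R.from_matrix(M).as_rotvec()
D=[]
for i,p in enumerate([(.48,.17,.24),(.49,.05,.24)]):
    env.goto(p,ov);env.pause(.2);st=env.observe();im=env.snapshot("wrist");cv2.imwrite(f"pics/w{i}.png",im)
    S={t:[(d["score"],d["rect"],d["mask"]) for d in env.silhouettes("wrist",t)] for t in("tube_mid","strap","jig")}
    D.append((cam("wrist",st),S));print({t:[(round(s,2),list(map(int,r))) for s,r,_ in v] for t,v in S.items()},st["time_s"])
pickle.dump(D,open("w.pkl","wb"))
cv2.imwrite("pics/w0b.png",cv2.resize(cv2.imread("pics/w0.png"),(800,500)));cv2.imwrite("pics/w1b.png",cv2.resize(cv2.imread("pics/w1.png"),(800,500)))
E
```

```text
{'tube_mid': [(0.76, [410, 131, 444, 230])], 'strap': [(0.83, [320, 203, 354, 253])], 'jig': [(0.97, [318, 158, 431, 254]), (0.94, [460, 287, 514, 376]), (0.6, [434, 161, 460, 253])]} 3.0667
{'tube_mid': [(0.92, [310, 106, 342, 206])], 'strap': [(0.94, [193, 180, 258, 226]), (0.71, [372, 326, 410, 347])], 'jig': [(0.86, [191, 138, 344, 233]), (0.63, [355, 281, 418, 354])]} 4.0167
```

View pics/w0b.png

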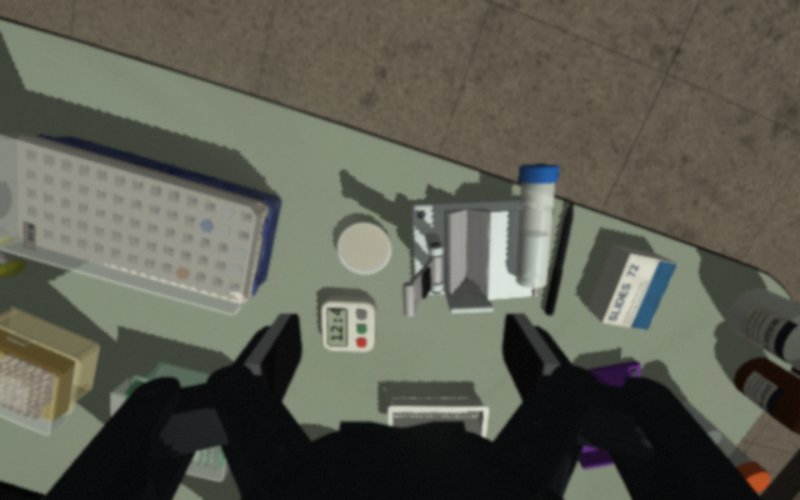

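View pics/w1b.png

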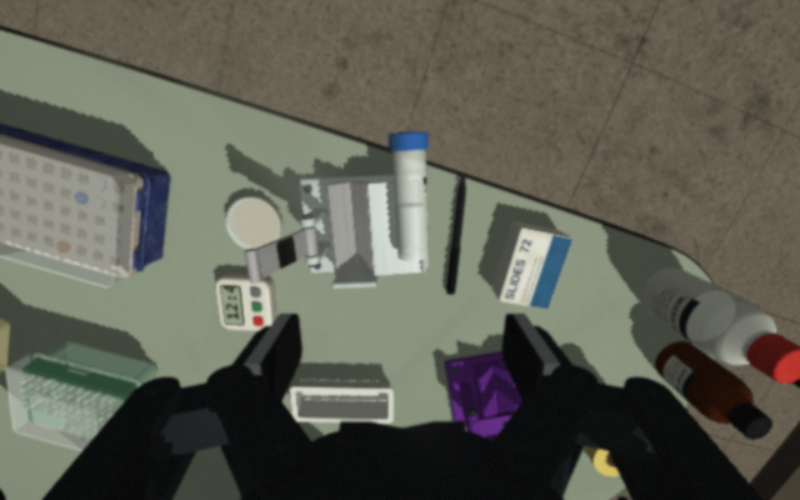

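```bash
python3 - <<'E'
from h import *
import pickle
a=cv2.imread("pics/w0.png")[120:260,315:455];b=cv2.imread("pics/w1.png")[95:235,190:350]
cv2.imwrite("pics/c.png",cv2.resize(np.hstack([a,b]),None,fx=2.6,fy=2.6,interpolation=cv2.INTER_CUBIC))
D=pickle.load(open("w.pkl","rb"));O=[]
for i,(cm,S) in enumerate(D):
    h=cv2.cvtColor(cv2.imread(f"pics/w{i}.png"),cv2.COLOR_BGR2HSV);m=cv2.inRange(h,(95,120,60),(125,255,255))
    x0,y0,x1,y1=map(int,S["tube_mid"][0][1]);k=m*0;k[y0-4:y1+4,x0-4:x1+4]=m[y0-4:y1+4,x0-4:x1+4]
    M=cv2.moments(k,True);c=(M["m10"]/M["m00"],M["m01"]/M["m00"])
    mm=S["tube_mid"][0][2];ys,xs=np.nonzero(mm);f=cv2.fitLine(np.column_stack([xs,ys]).astype(np.float32),2,0,.01,.01).ravel()
    ft=f[2:]+f[:2]*np.sign(f[1])*((ys.max()-f[3])/abs(f[1]));O.append((c,ft));print(c,ft,cv2.boundingRect(k))
for j,n in enumerate(("cap","foot")):print(n,tri([(D[i][0],O[i][j]) for i in(0,1)]))
for i in(0,1):print("side-z check", [onz(D[i][0],O[i][j],.053).round(4) for j in (0,1)])
E
```

```text
(431.235, 138.7675) [423.81663451 230.        ] (416, 132, 31, 14)
(326.61224489795916, 112.65051020408163) [330.19531628 208.        ] (312, 106, 30, 15)
cap (array([0.56494509, 0.0705814 , 0.05483632]), np.float64(0.00013020768129912315))
foot (array([0.46093212, 0.03190933, 0.05214086]), np.float64(0.0008656551356339319))
side-z check [array([0.5649, 0.0698, 0.053 ]), array([0.4603, 0.0322, 0.053 ])]
side-z check [array([0.5651, 0.0706, 0.053 ]), array([0.4621, 0.0321, 0.053 ])]
```

View pics/c.png

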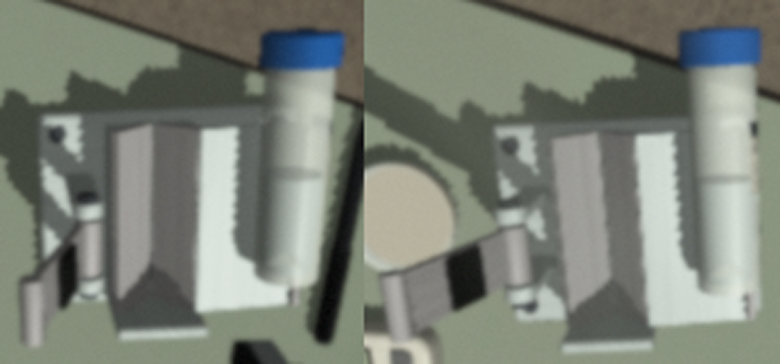

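```bash
python3 - <<'E'
from h import *
import pickle
D=pickle.load(open("w.pkl","rb"))
P={"apex_open":((154,125),(602,134)),"edge+18":((109,128),(551,141)),"edge-18":((198,127),(637,135)),"stop_l":((118,336),(563,348)),"stop_r":((207,331),(652,344)),"plate_l":((42,117),(495,128))}
W={}
for n,(l,r) in P.items():
    L=(l[0]/2.6+315,l[1]/2.6+120);r=((r[0]-140*2.6)/2.6+190,r[1]/2.6+95)
    W[n],e=tri([(D[0][0],L),(D[1][0],r)]);print(n,W[n].round(4),round(e,4))
# fit 2D rigid: jig->world; stop corner outer edge (y=51)
J={"apex_open":(0,-48),"edge+18":(18,-48),"edge-18":(-18,-48),"stop_l":(22,51),"stop_r":(-22,51)}
Z={"apex_open":.022,"edge+18":.04,"edge-18":.04,"stop_l":.057,"stop_r":.057}
A=np.array([J[k] for k in J])/1e3
B=np.array([np.mean([onz(D[i][0],((P[k][i][0]-(0,364)[i])/2.6+(315,190)[i],P[k][i][1]/2.6+(120,95)[i]),Z[k])[:2] for i in(0,1)],0) for k in J])
a,b=A.mean(0),B.mean(0);U,s,V=np.linalg.svd((B-b).T@(A-a));Rm=U@np.diag([1,np.linalg.det(U@V)])@V;o=b-Rm@a
print("origin",o,"R",Rm.round(4).tolist(),"res",((B-(A@Rm.T+o))*1e3).round(1).tolist())
for n,p in(("cap",(.565,.0706)),("foot",(.461,.032)),("cap_top/side",(.5697,.0703))):print(n,Rm.T@(np.array(p)-o))
E
```

```text
apex_open [0.5095 0.1108 0.0191] 0.0
edge+18 [0.5011 0.1324 0.0256] 0.0011
edge-18 [0.5165 0.094  0.033 ] 0.0003
stop_l [0.4118 0.0982 0.0532] 0.0003
stop_r [0.4281 0.0587 0.0553] 0.0
plate_l [0.4945 0.1634 0.0078] 0.0
origin [0.46677678 0.09626993] R [[-0.3553, -0.9348], [0.9348, -0.3553]] res [[-1.7, -2.3], [-1.7, 2.4], [-0.7, -1.6], [2.3, -0.0], [1.9, 1.6]]
cap [-0.05889366 -0.08269391]
foot [-0.058024    0.02823491]
cap_top/side [-0.06084399 -0.08698066]
```

```bash
cat >> h.py <<'E'
O=np.array([.46678,.09627,0]);XJ=np.array([-.3553,.9348,0]);YJ=np.array([-.9348,-.3553,0])
OV=R.from_matrix(np.column_stack([-YJ,-XJ,[0,0,-1]])).as_rotvec()
def W(x,y,z): return O+(XJ*x+YJ*y+np.array([0,0,z]))/1e3   # jig mm -> world
def J(p): d=np.asarray(p)-O; return np.round(np.array([d@XJ,d@YJ,d[2]])*1e3,1)
def rep(*a): s=env.observe();print(*a,"t",round(s["time_s"],2),"tcp",J(s["tcp_pos"]),"F",np.round(s["force"],1),"w",round(s["width"],4),"g",round(s["grip_force"],1))
E
python3 - <<'E'
from h import *
env.grip(.065,30)
env.goto(W(-58.5,-82,120),OV);rep("above")
print(env.move_straight(W(-58.5,-82,46),stop_force=8,velocity=.1));rep("down")
env.grip(.02,30);rep("grip")
print(env.move_straight(W(-58.5,-82,64),velocity=.06));rep("lift")
s=env.observe();im=env.snapshot("wrist");cv2.imwrite("pics/g.png",cv2.resize(im,(800,500)))
im=env.snapshot("side");cv2.imwrite("pics/gs.png",cv2.resize(im[130:240,290:400],(600,600),interpolation=2))
E
```

```text
above t 5.18 tcp [-58.7 -81.9 120.4] F [-0.3 -0.3  0.4] w 0.065 g 0.0
False
down t 6.08 tcp [-58.5 -82.5  46.8] F [-0.2  0.  -0. ] w 0.0649 g 0.0
grip t 6.45 tcp [-58.5 -82.4  46.4] F [0.8 0.5 0.8] w 0.0338 g 30.3
False
lift t 6.9 tcp [-58.5 -82.2  64.5] F [ 0.9  0.6 -1.1] w 0.0339 g 30.2
```

View pics/gs.png

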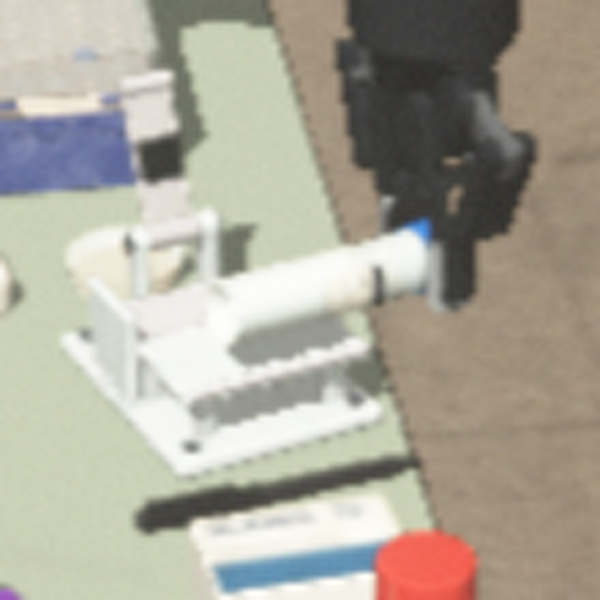

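The tube is held by its cap at about (420,240) and level above the ledge. Next I carry it over the groove, set it down, and push it to the stop.

```bash
python3 - <<'E'
from h import *
env.move_straight(W(0,-82,64),velocity=.08);rep("over")
print(env.move_straight(W(0,-82,37),velocity=.04,stop_force=5));rep("low")
env.grip(.06,30);rep("rel")
env.move_straight(W(0,-82,100),velocity=.15)
env.move_straight(W(0,-120,100),velocity=.15)
env.grip(0,30);env.pause(.1);rep("closed")
im=env.snapshot("wrist");cv2.imwrite("pics/p.png",cv2.resize(im[60:360,120:520],(800,600)))
im=env.snapshot("side");cv2.imwrite("pics/ps.png",im)
E
```

```text
over t 7.88 tcp [  0. -82.  64.] F [-0.2 -0.2  0.4] w 0.0339 g 30.2
False
low t 8.71 tcp [ -0.2 -81.7  37. ] F [-0.5 -1.6  1.1] w 0.0343 g 30.4
rel t 9.08 tcp [  0.1 -82.2  37.1] F [ 0.3  1.2 -0.1] w 0.0602 g 0.0
closed t 10.75 tcp [   0.  -120.   100.1] F [-0.   0.   0.1] w 0.0002 g 0.0
```

View pics/p.png

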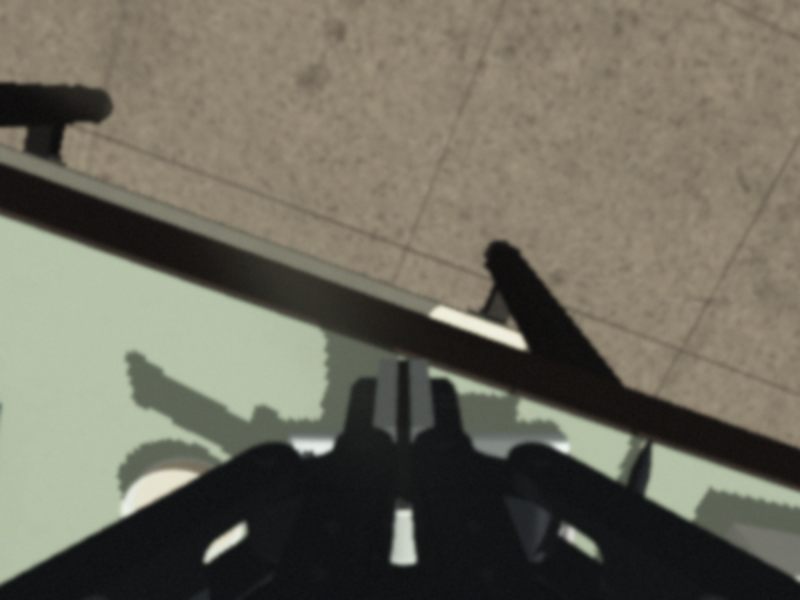

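```bash
python3 - <<'E'
from h import *
env.move_straight(W(0,-120,46),velocity=.15);rep("down")
env.move_straight(W(0,-104,46),velocity=.1)
print(env.move_straight(W(0,-70,46),velocity=.03,stop_force=4));rep("pushed")
env.pause(.2);rep("hold")
env.move_straight(W(0,-110,46),velocity=.1)
env.move_straight(W(0,-110,150),velocity=.2)
env.goto(W(0,0,260),OV)
env.pause(.2);rep("look")
st=env.observe();im=env.snapshot("wrist");cv2.imwrite("pics/q.png",im)
c=cam("wrist",st)
s=env.silhouettes("wrist","tube_mid");print([(round(d["score"],2),d["rect"]) for d in s])
print([(n,proj(c,W(*p)).round(0)) for n,p in dict(foot=(0,45,43),cap=(0,-61,43),capend=(0,-69,43)).items()])
u=proj(c,W(0,-12,43)).astype(int);x=max(u[0]-100,0);y=max(u[1]-75,0)
cv2.imwrite("pics/qc.png",cv2.resize(im[y:y+150,x:x+200],(800,600),interpolation=2));print(x,y)
E
```

```text
down t 11.36 tcp [-1.000e-01 -1.202e+02  4.610e+01] F [ 0.6 -0.4  0.5] w -0.0001 g 0.0
True
pushed t 12.48 tcp [  0.2 -79.3  46.3] F [1.7 0.8 1.1] w 0.0001 g 0.6
hold t 12.68 tcp [  0.1 -79.3  45.8] F [0.8 0.6 0.3] w 0.0 g 0.5
look t 14.68 tcp [-0.000e+00 -1.000e-01  2.585e+02] F [-0.2 -0.2 -0.1] w -0.0001 g 0.0
[(0.86, [308.6, 120.8, 337.7, 215.3])]
[('foot', array([322., 210.])), ('cap', array([323., 126.])), ('capend', array([323., 120.]))]
222 91
```

View pics/qc.png

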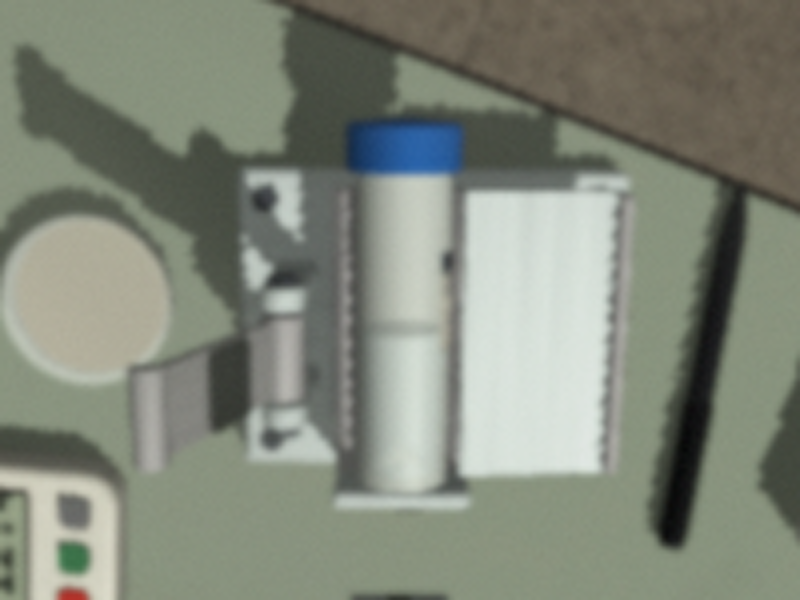

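The tube lies in the groove with its foot at the stop plate (crop 400,490), and the strap is open with its bar at (150,415). Now I swing the strap.

```bash
python3 - <<'E'
from h import *
env.goto(W(98,0,220),OV)
env.move_straight(W(98,0,126.5),velocity=.2,stop_force=8);rep("beside")
print(env.move_straight(W(54.5,0,126.5),velocity=.06,stop_force=12));rep("upright")
for d in (75,60,45,30,18):
    t=np.radians(d);c=np.array([36,60.5])+55*np.array([-np.cos(t),np.sin(t)])+4*np.array([np.sin(t),np.cos(t)])
    if env.move_straight(W(c[0]+14.5,0,c[1]+11),velocity=.08,stop_force=12): print("stop");break
    rep(d)
im=env.snapshot("side");cv2.imwrite("pics/st.png",cv2.resize(im[130:240,290:400],(600,600),interpolation=2))
E
```

```text
beside t 15.89 tcp [ 97.6  -0.7 127.3] F [-0.7  0.5  0.4] w 0.0001 g 0.0
False
upright t 16.77 tcp [5.440e+01 1.000e-01 1.264e+02] F [-0.3  0.5  0.2] w 0.0002 g 0.0
75 t 17.1 tcp [3.990e+01 1.000e-01 1.256e+02] F [-0.6  0.2  0.1] w -0.0 g 0.0
60 t 17.43 tcp [ 26.1   0.2 120.9] F [-0.1  1.   0.5] w 0.0001 g 0.0
45 t 17.77 tcp [ 14.    0.4 112.8] F [-0.3 -0.6 -0.4] w 0.0001 g 0.0
30 t 18.1 tcp [  4.5   0.5 101.9] F [ 0.7 -0.2 -0.2] w -0.0001 g 0.0
18 t 18.39 tcp [-0.7  0.4 91.9] F [-0.2  0.6  0.2] w -0.0001 g 0.0
```

View pics/st.png

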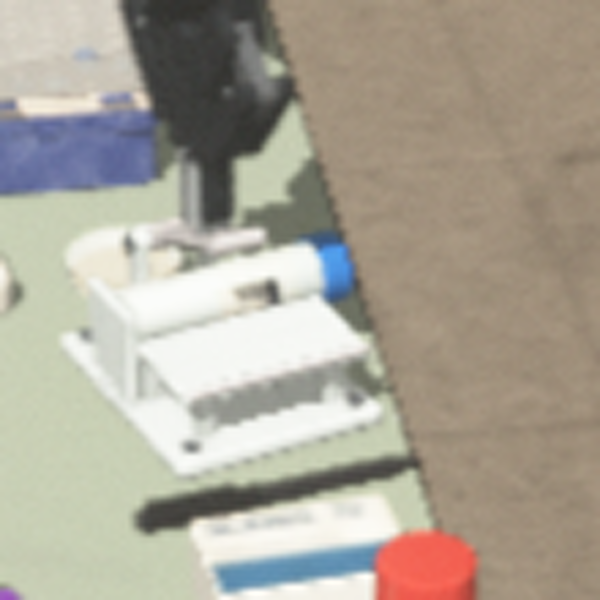

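The strap's bar (240,238) follows the fingertips and stands just above the tube. I press it down until there is contact.

```bash
python3 - <<'E'
from h import *
print(env.move_straight(W(-4.5,0,72),velocity=.03,stop_force=6));rep("press")
env.pause(.2);rep("hold")
env.move_straight(W(-4.5,0,200),velocity=.2)
env.goto(W(0,0,260),OV);env.pause(.2)
st=env.observe();c=cam("wrist",st);im=env.snapshot("wrist");s=env.snapshot("side")
cv2.imwrite("pics/z.png",np.hstack([cv2.resize(im[91:216,222:347],(400,400),interpolation=2),cv2.resize(s[130:240,290:400],(400,400),interpolation=2)]))
for n in("wrist","side"): print(n,[(round(d["score"],2),d["rect"]) for d in env.silhouettes(n,"tube_mid")[:1]])
print([(n,proj(c,W(*p)).round(1)) for n,p in dict(tip=(-35,0,65),foot=(0,45,43),cap=(0,-69,43)).items()],proj(cam("side"),W(-35,0,60.5)))
E
```

```text
True
press t 19.02 tcp [-3.8 -0.2 75.4] F [-1.2  1.   6.5] w -0.0002 g 3.2
hold t 19.22 tcp [-3.8 -0.2 75.4] F [-0.9  1.2  5.9] w 0.0001 g 3.3
wrist [(0.96, [307.6, 117.9, 339.0, 213.4])]
side [(0.63, [317.1, 169.0, 340.2, 186.1])]
[('tip', array([351.9, 179.4])), ('foot', array([322.3, 209. ])), ('cap', array([322.5, 118.7]))] [334.17020776 183.46135742]
```

View pics/z.png

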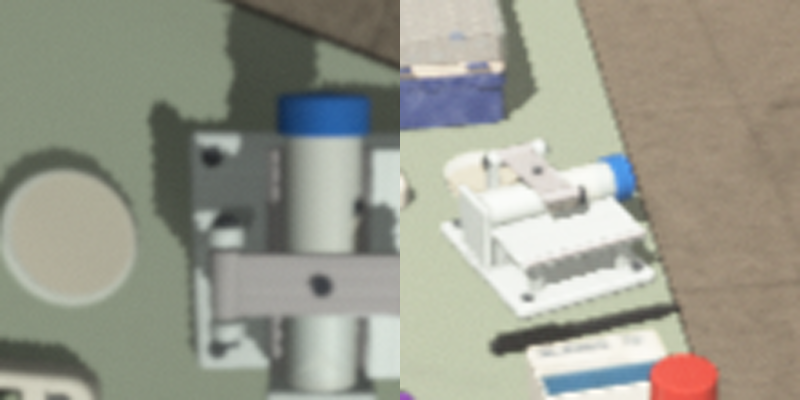

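The strap lies level over the tube. It met resistance with the fingertips at 64.4 mm, against 64.5 mm expected. The foot is still at the stop, so I hand in.

```bash
python3 -c "
from bench import env
print(env.job_done())"
```

```text
the job is handed in; nothing more can be done
None
```

The 50 ml tube is in the V-groove with its foot against the stop and the strap shut on it. I carried it over by its cap rather than rolling it off the ledge. I handed the job in after about 20 s of robot time; the bystanders in view in the last pictures had not moved, and no verdict was returned.

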